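# Unhasp and open the tall parts case

## Task

On the print-lab bench stand two plywood cases with steel hasps; open the taller and wider one. First lift its hasp off the staple and swing it right over towards the robot so that it hangs clear down the front of the case, and only then raise the lid by its T-pull until it stands up steeply, close to upright. Leave it standing open and let go.

Things in the scene. Friction and masses are not known exactly. Their poses are not given: they have to be found in the camera images.
- tall_bar (a point): Centre of the steel crossbar (14 mm round, 44 mm long along y, on a 22 mm wide web) at the free end of the tall case's hasp, 27 mm above the shut lid: pinch its ends from above, it turns between the fingers. Frame turns with the hasp; at the start x is level, away from the robot's side, y along the case's width, z up. Hasp hinge pin: along y, 75 mm toward -x and 22 mm toward -z from this point.
- tall_hasp (a joint): Tall case's hasp, rad: 0 flat on the lid over its staple (17 mm high), 1.57 upright, 3.14 level toward the robot, 4.6 (stop) hanging down the case's front. Swings almost freely: let go past about 1.7 it falls over and hangs down the front; let go below about 1.2 it falls back. Tall case: plywood, 150 deep, 220 wide, 120 mm high; the other, low one is 180 wide, 75 high.
- tall_pull (a point): Centre of the crossbar (14 mm round, 44 mm long along y, on a 22 mm wide web) of the T-pull on the tall case's lid, 26 mm above the lid, 105 mm from the hasp toward -y of the case. Pinch the ends from above; it turns in the fingers. Frame turns with the lid; shut: x level, away from the robot's side, y along the width, z up. Lid hinge: along y, 115 mm toward +x and 38 mm toward -z from this point.
- tall_lid (a joint): Tall case's lid, rad: 0 shut, 1.57 upright, stop at 1.75 leaning slightly back. It is hinged along the case's far top edge. The hinge is stiff: the lid stays at any angle where it is left; raising it takes about 5 to 10 N at the pull. Lid about 0.35 kg, 150 deep x 220 wide x 12 mm thick.

How it is judged:
By the outcome, as a careful person would: the job done as asked, in the order asked, and still so for the second after the job is handed in, with the robot touching nothing.
It also fails if it takes over 51 s, if anything falls off the work surface, if the arm or the gripper's body presses on something with over 40 N, if the wrist force passes 120 N, or if a joint passes its speed limit or range.

## Robot

A 6-joint arm with a two-finger parallel gripper is mounted at the origin on the work surface. World frame = base frame: x ahead of the robot, y to its left, z up, the work surface at z = 0. Lengths are in m, angles in rad, forces in N, time in s.
With the tool pointing down it reaches from about 0.35 to 0.8 m from the base axis. Payload 7.3 kg.
Tool frame: the origin (TCP) lies at the very end of the fingers, on their centre line; the grasp point (between the pads) lies env.tcp_to_grasp behind it (env.tcp_to_grasp is the distance from the TCP to the grasp point, in m); x points along the fingers, z is the direction in which the jaws open and shut, and the axes are right-handed (so a half turn about x gives the same grasp; the last joint's range is limited). The gripper opens to 85 mm and grips with 20 to 120 N. Pads are 22 mm wide; open, the fingers measure 114 mm over their backs; the gripper's body (76 mm by 85 mm) begins 54 mm behind the grasp point. The pads swing forward as they close: fully open they stand 13 mm farther back than shut.
Start: joints at [-1.333, 0.342, 1.524, -0, 1.275, -0.146], TCP at [0.197, -0.487, 0.231] pointing down, gripper open.
Joint ranges: [-2.53, 2.53], [-0.77, 2.02], [0.04, 2.7], [-1, 4.14], [0.28, 2.66], [-3.11, 3.11]. Speed limits (rad/s): [2.57, 2.57, 3.14, 3.14, 3.14, 3.14].

## Interface

Orientations are given as [roll, pitch, yaw] about the fixed x, y, z axes, in that order (R = Rz(yaw) Ry(pitch) Rx(roll)).
In Python, from cell import env gives the robot as it stands.
- The arm moves only by the tool move_arm, never from a script. Its argument "plan" is a list of rows, each a list of 6 numbers: the shift along the tool's x, y, z in m, then the turn, a rotation vector about the tool's x, y, z in degrees. A call has 1 to 5 rows; each row shifts and turns the commanded pose from where the row before left it, along the tool's axes as they then stand; what a row does not reach is not made up. A row lasts 1/12 s, in which the tool goes at most 41.7 mm and 7.16 degrees, less where a joint would pass 70% of its speed; a pose out of reach is approached as far as the arm can. A call with a gripper value outside its range is refused whole. "gripper" is the finger opening in m, from 0 to 0.0854, set as the call begins (left out, the last holds). The fingers move at their own pace and stop on an object; the grip force is fixed at half the most. Time passes only in rows, so rows that do not move let the fingers close. It gives the time, the measured TCP pose, the force and the opening at its end, in the units of the state.
- env.observe(): the state, without advancing time (a new reading comes with each control period).
- env.capture(name): name is "side" or "top" or "wrist"; returns a dict with "frame" (400x640x3 uint8, blue, green, red), "mtx" (3x3 intrinsics, pixels), "k1" (the pictures are not rectified: a ray, as slopes to the right and down, at radius r is drawn at 1 + k1 r^2 times it, then the intrinsics apply), "R" (3x3) and "t" (3): a world point X has camera coordinates R X + t. Camera axes: x right, y down, z forward; pixel columns grow to the right and rows downward; lengths in m; the calibration is good to about 2 mm. A picture is of the moment at which its call begins. There is no depth.
- env.hand_in(): hands the job in, once; it reports no verdict.
Trained networks look in the newest picture that a camera, given by its name, has taken for a name from the list of things; names that differ only in an ending like _2 or _b are one class to them, and where a whole thing is asked for, a point or a joint stands for the part that bears it (a point fixed in the world has none). Each returns a list of dicts, best first, with "confidence" (0 to 1); they miss things now and then, are a little off and sometimes report something else, mostly with a low value. They report only what shows in the picture. A call takes as long as a camera call.
- env.find_in(target, camera): "extent" ([left, top, right, bottom] in pixels, round what is visible of it).
- env.pinpoint(target, camera): "location" ([column, row] in pixels: a listed point, or the origin of a listed thing).
The state is a dict: "clock": time; "qpos": joint angles; "joint_vel": joint speeds; "effort": joint torques, N m; "tool_pos": TCP position; "orientation": TCP orientation; "wrist_force": force on the tool from outside, world axes, zero at the start; "torque": the same for the moment, N m; "opening": finger opening in m.
Only numpy, scipy, OpenCV 4.12 (cv2) and the standard library are available. Lean on these libraries where they do the work, as an engineer would, in place of code of your own. Each camera call takes 0.05 s, during which the arm holds its last target.

## Working session

There is one attempt and no reset: what is moved stays moved. The work goes in short steps, Python scripts to look and compute and a tool call to move; the robot and the scene stay as the last step left them, time stands still between calls to the robot, and variables do not carry over. Pictures are saved under pics/ and viewed, and the job is handed in when it is done.

Besides the shell and the picture viewer there is one more tool, called after "Call:" as name(argument=value, ...) on one line, values as JSON. move_arm: Moves the arm, as the interface text tells. Its arguments: {"type":"object","properties":{"plan":{"type":"array","items":{"type":"array","items":{"type":"number"}}},"gripper":{"type":"number"}},"required":["plan"]}

```bash
ls; mkdir -p pics
cat > h.py <<'E'
import numpy as np, cv2
from cell import env
from scipy.spatial.transform import Rotation as Ro
def cap(n,fn=None):
    c=env.capture(n)
    if fn: cv2.imwrite('pics/'+fn,c['frame'])
    return c
def ray(c,px):
    m=np.array(c['mtx']);x=(px[0]-m[0,2])/m[0,0];y=(px[1]-m[1,2])/m[1,1]
    d=np.hypot(x,y);r=d
    for _ in range(30): r=d/(1+c['k1']*r*r)
    s=r/d if d>0 else 1
    R=np.array(c['R']);t=np.array(c['t']).ravel()
    v=R.T@np.array([x*s,y*s,1]);return -R.T@t,v/np.linalg.norm(v)
def proj(c,X):
    p=np.array(c['R'])@np.array(X)+np.array(c['t']).ravel();a=p[:2]/p[2];a=a*(1+c['k1']*(a@a))
    m=np.array(c['mtx']);return a*[m[0,0],m[1,1]]+m[:2,2]
def tri(rs):
    A=0;b=0
    for o,d in rs:
        P=np.eye(3)-np.outer(d,d);A=A+P;b=b+P@o
    X=np.linalg.solve(A,b);return X,[np.linalg.norm((np.eye(3)-np.outer(d,d))@(X-o)) for o,d in rs]
def atz(r,z): o,d=r;return o+d*(z-o[2])/d[2]
E
python3 - <<'E'
from h import *
print(env.tcp_to_grasp)
s=env.observe();print(s)
for n in ['side','top','wrist']:
    c=cap(n,n+'0.png')
    for t in ['tall_bar','tall_pull']:
        print(n,t,env.pinpoint(t,n)[:3])
    for t in ['tall_hasp','tall_lid']: print(n,t,env.find_in(t,n)[:3])
E
```

```text
pics
0.0187
{'clock': 0.0, 'qpos': array([-1.33298165e+00,  3.42727971e-01,  1.52499091e+00, -2.27529918e-05,
        1.27538223e+00, -1.46017617e-01]), 'joint_vel': array([-3.19331327e-04,  7.40509022e-05, -2.82944997e-04, -1.01308158e-03,
        1.12408057e-03,  4.09938696e-04]), 'effort': array([-1.35817150e-03, -4.33684516e+01, -2.46013266e+01, -3.09251109e-04,
        7.81012903e-03,  8.10485972e-06]), 'tool_pos': array([ 0.1965144 , -0.48641929,  0.23063234]), 'orientation': array([3.00999764, 1.56928771, 1.82304025]), 'wrist_force': array([-0.74752214,  0.27673133,  0.48459323]), 'torque': array([-0.00199011,  0.02586572, -0.04696226]), 'opening': 0.08537681731415216}
side tall_bar [{'location': [343.6, 178.4], 'confidence': 0.87}]
side tall_pull [{'location': [383.5, 154.0], 'confidence': 0.73}]
side tall_hasp [{'extent': [333.4, 169.0, 381.5, 204.7], 'confidence': 0.63}]
side tall_lid [{'extent': [286.9, 133.1, 412.9, 226.1], 'confidence': 0.55}]
top tall_bar [{'location': [376.8, 192.6], 'confidence': 0.72}]
top tall_pull [{'location': [428.9, 207.4], 'confidence': 0.6}]
top tall_hasp [{'extent': [370.4, 190.1, 391.2, 233.8], 'confidence': 0.78}, {'extent': [349.7, 159.7, 457.9, 228.3], 'confidence': 0.16}]
top tall_lid [{'extent': [350.3, 159.8, 456.7, 228.3], 'confidence': 0.84}]
wrist tall_bar []
wrist tall_pull []
wrist tall_hasp []
wrist tall_lid []
```

View pics/side0.png

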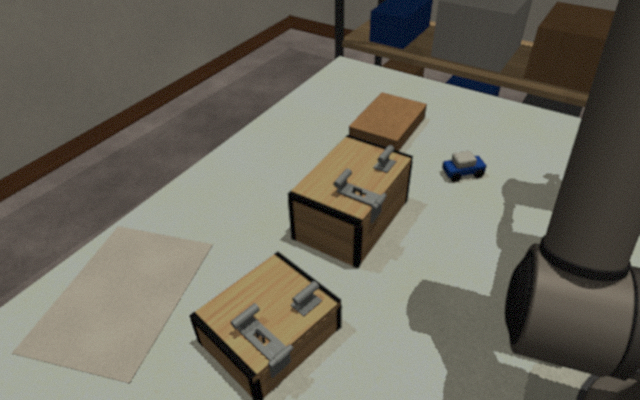

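View pics/top0.png

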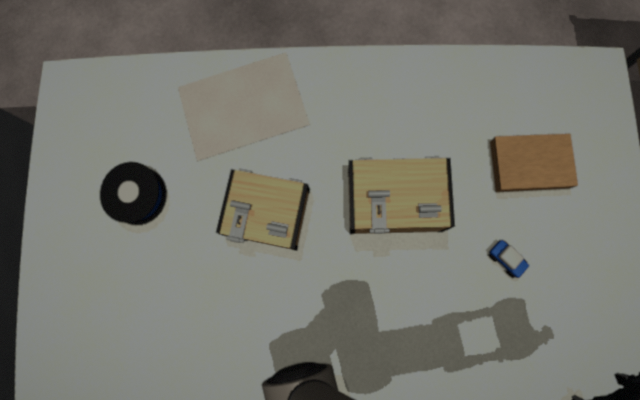

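Run:
```python
from h import *
a=cap('side');b=cap('top')
B,e=tri([ray(a,[343.6,178.4]),ray(b,[376.8,192.6])]);print(B,e)
P,e=tri([ray(a,[383.5,154.0]),ray(b,[428.9,207.4])]);print(P,e)
print('base',proj(b,[0,0,0]),proj(a,[0,0,0]))
for z,p in [(.132,[376.8,192.6])]: pass
print(atz(ray(b,[376.8,192.6]),.147),atz(ray(b,[428.9,207.4]),.146))
d=B-P;print(np.degrees(np.arctan2(d[1],d[0])),np.linalg.norm(d[:2]))
for n,c in (('a',a),('b',b)): print(n,ray(c,[320,200]))
```

```text
[ 0.57688241 -0.10323852  0.15123785] [np.float64(0.0035412545558688754), np.float64(0.0035412545558690016)]
[ 0.54760396 -0.20898627  0.14886794] [np.float64(0.000541938057835768), np.float64(0.0005419380578358679)]
base [331.74695247 455.46903635] [667.45501777 442.85219248]
[ 0.58097234 -0.10222718  0.147     ] [ 0.54854074 -0.20937319  0.146     ]
74.52415071934558 0.10972608212129774
a (array([0.23643633, 0.4801672 , 0.69894751]), array([ 0.41435169, -0.62248592, -0.66394575]))
b (array([ 0.41327551, -0.02677107,  1.05121673]), array([ 0.167435  ,  0.04656752, -0.98478271]))
```

The tall case is the middle one (top view about 350–455, 157–232). Its bar is near (377,193) and its pull near (429,208), and the network's picks agree. Next I'll get its yaw from the lid corners.

Run:
```python
from h import *
b=cap('top');f=b['frame'][145:245,335:470];cv2.imwrite('pics/topz.png',cv2.resize(f,None,fx=5.5,fy=5.5,interpolation=cv2.INTER_CUBIC))
a=cap('side');f=a['frame'][125:265,280:420];cv2.imwrite('pics/sidez.png',cv2.resize(f,None,fx=4.2,fy=4.2,interpolation=cv2.INTER_CUBIC))
```

```text
(no output)
```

View pics/topz.png

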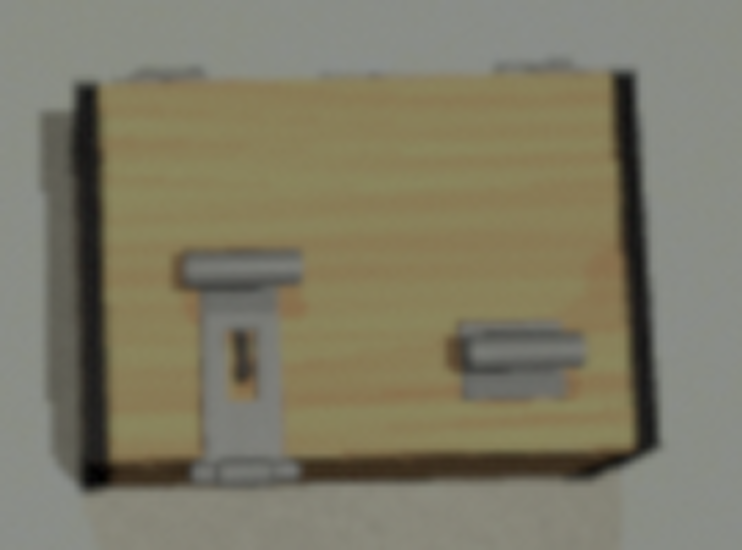

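View pics/sidez.png

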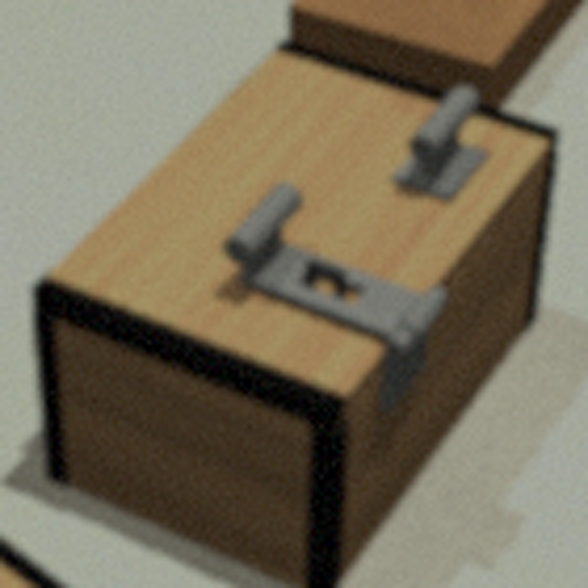

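Run:
```python
from h import *
a=cap('side');b=cap('top')
tz=lambda x,y:[335+x/5.5,145+y/5.5]
sz=lambda x,y:[280+x/4.2,125+y/4.2]
B,e=tri([ray(a,sz(263,222)),ray(b,tz(243,268))]);print(B,e)
P,e=tri([ray(a,sz(445,118)),ray(b,tz(525,350))]);print(P,e)
C=[atz(ray(b,tz(*p)),.12) for p in [(78,85),(635,72),(657,445),(92,470)]]
C=np.array(C);print(C)
for i,j in((1,0),(2,3)): d=C[j]-C[i];print(np.degrees(np.arctan2(-d[0],d[1])),np.linalg.norm(d))
for i,j in((3,0),(2,1)): d=C[j]-C[i];print(np.degrees(np.arctan2(d[1],d[0])),np.linalg.norm(d))
```

```text
[ 0.57774453 -0.10715668  0.14867398] [np.float64(0.0005082135551561747), np.float64(0.0005082135551561811)]
[ 0.544406   -0.21189708  0.1504277 ] [np.float64(0.0009115581293295982), np.float64(0.0009115581293295684)]
[[ 0.65778068 -0.04662385  0.12      ]
 [ 0.66007835 -0.26695339  0.12      ]
 [ 0.51203626 -0.26729399  0.12      ]
 [ 0.505414   -0.04945126  0.12      ]]
0.5974785986200065 0.22034151976147678
1.741212797580215 0.2179433589160106
1.0630931797473404 0.15239290824162546
0.131818083619582 0.14804248494632055
```

```bash
cat >> h.py <<'E'
def st():
    s=env.observe();return s,np.array(s['tool_pos']),Ro.from_euler('xyz',s['orientation'])
def want(psi,sgn=1,tilt=0):
    # fingers down, jaw axis along case y ; tilt deg about case y
    p=np.radians(psi);yc=np.array([-np.sin(p),np.cos(p),0])*sgn;x=np.array([0,0,-1.]);y=np.cross(yc,x)
    return Ro.from_rotvec(np.radians(tilt)*yc*sgn)*Ro.from_matrix(np.c_[x,y,yc])
def go(X,Rt=None):
    s,p,R=st();d=R.inv().apply(np.array(X)-p)*1000
    rv=(R.inv()*Rt).as_rotvec(degrees=True) if Rt is not None else None
    print('t',round(s['clock'],2),'p',p.round(4),'F',np.round(s['wrist_force'],1),'op',round(s['opening'],4)); print('tool shift mm',d.round(1),'rot deg',None if rv is None else rv.round(2))
E
python3 - <<'E'
from h import *
s,p,R=st();print(R.as_matrix().round(3))
go([.578,-.107,.25],want(.9,1));go([.578,-.107,.25],want(.9,-1))
E
```

```text
[[-0.     0.927  0.374]
 [-0.     0.374 -0.927]
 [-1.    -0.     0.   ]]
t 1.05 p [ 0.1966 -0.4868  0.2313] F [0.1 0.2 0.3] op 0.0851
tool shift mm [ -18.7  495.9 -209.3] rot deg [-158.91   -0.      0.  ]
t 1.05 p [ 0.1966 -0.4868  0.2313] F [0.1 0.2 0.3] op 0.0851
tool shift mm [ -18.7  495.9 -209.3] rot deg [21.09  0.    0.  ]
```

Call:
move_arm(plan=[[-0.008,0.012,-0.005,0,0,0],[-0.01,0.03,-0.0125,0,0,0],[0,0.033,-0.014,0,0,0],[0,0.033,-0.014,0,0,0],[0,0.033,-0.014,0,0,0]])

```text
clock: 1.47
tool_pos: [0.3064, -0.3771, 0.2502]
orientation: [0.432, 1.57, -0.755]
wrist_force: [0.3, -1.0, 0.1]
opening: 0.085
```

Call:
move_arm(plan=[[0,0.033,-0.014,0,0,0],[0,0.033,-0.014,0,0,0],[0,0.033,-0.014,0,0,0],[0,0.033,-0.014,0,0,0],[0,0.033,-0.014,0,0,0]])

```text
clock: 1.88
tool_pos: [0.4331, -0.2498, 0.2502]
orientation: [0.728, 1.57, -0.459]
wrist_force: [0.9, -1.0, 0.3]
opening: 0.0851
```

Call:
move_arm(plan=[[0,0.033,-0.014,0,0,0],[0,0.033,-0.014,0,0,0],[0,0.03,-0.013,0,0,0],[0,0.02,-0.008,0,0,0],[0,0.01,-0.004,0,0,0]])

```text
clock: 2.3
tool_pos: [0.5305, -0.1527, 0.2498]
orientation: [1.687, 1.57, 0.503]
wrist_force: [-1.2, -0.6, 0.0]
opening: 0.0851
```

Call:
move_arm(plan=[[0,0,0,6,0,0],[0,0,0,7,0,0],[0,0,0,6,0,0],[0,0,0,2.1,0,0],[0,0,0,0,0,0]])

```text
clock: 2.72
tool_pos: [0.5285, -0.1559, 0.2497]
orientation: [0.175, 1.571, -1.382]
wrist_force: [0.6, -1.3, 0.2]
opening: 0.0855
```

Run:
```python
from h import *
c=cap('wrist','w1.png')
for t in ['tall_bar','tall_pull']: 
    r=env.pinpoint(t,'wrist')[:2];print(t,r)
    for q in r: print(atz(ray(c,q['location']),.147))
print(proj(c,[.578,-.107,.147]),proj(c,[.545,-.2115,.146]))
print(env.find_in('tall_lid','wrist')[:1])
go([.578,-.107,.129],want(.9,-1))
```

```text
tall_bar [{'location': [257.5, 135.7], 'confidence': 0.85}]
[ 0.57954851 -0.10759024  0.147     ]
tall_pull [{'location': [385.2, 177.6], 'confidence': 0.7}]
[ 0.54641509 -0.21314439  0.147     ]
[256.84819435 137.63819991] [382.87609116 178.96371664]
[{'extent': [188.5, 34.3, 453.3, 207.4], 'confidence': 0.94}]
t 2.92 p [ 0.5287 -0.1559  0.2495] F [-0.1 -0.8  0.3] op 0.0855
tool shift mm [120.5  50.1 -48.2] rot deg [ 0.04  0.01 -0.01]
```

View pics/w1.png

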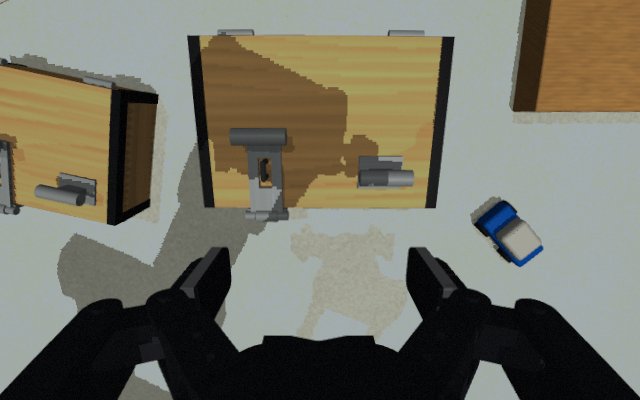

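The wrist view shows the tall bar at (258,137) and the pull at (385,178). Both fit the triangulated points, and the lid edges are level with the image, so the yaw is right. Moving over the bar and down.

Call:
move_arm(plan=[[0,0.012,-0.012,0,0,0],[0.01,0.02,-0.02,0,0,0],[0.02,0.0185,-0.0165,0,0,0],[0.02,0,0,0,0,0],[0.02,0,0,0,0,0]])

```text
clock: 3.33
tool_pos: [0.5793, -0.1055, 0.1784]
orientation: [1.244, 1.57, -0.309]
wrist_force: [1.3, 0.5, -0.1]
opening: 0.085
```

Run:
```python
from h import *
c=cap('wrist','w2.png')
for t in ['tall_bar']: 
    r=env.pinpoint(t,'wrist')[:2];print(t,r)
    for q in r: print(atz(ray(c,q['location']),.147))
go([.579,-.1075,.130],want(.9,-1))
```

```text
tall_bar [{'location': [317.8, 228.6], 'confidence': 0.91}]
[ 0.579531   -0.10658471  0.147     ]
t 3.43 p [ 0.5768 -0.1057  0.1759] F [-0.2  0.  -0.9] op 0.0851
tool shift mm [45.9  2.5  1.9] rot deg [ 0.06 -0.12  0.38]
```

View pics/w2.png

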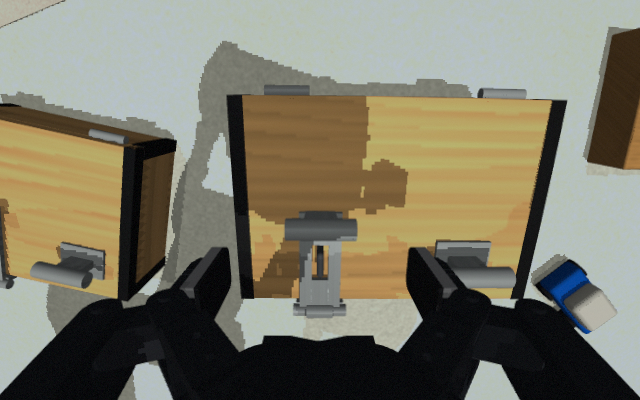

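Call:
move_arm(plan=[[0.015,0.0025,0.001,0,0,0],[0.014,0,0,0,0,0],[0.01,0,0,0,0,0],[0.006,0,0,0,0,0],[0,0,0,0,0,0]])

```text
clock: 3.85
tool_pos: [0.5806, -0.1076, 0.1337]
orientation: [-1.85, 1.569, 2.877]
wrist_force: [-1.1, -0.6, 0.9]
opening: 0.0856
```

Call:
move_arm(plan=[[0,0,0,0,0,0],[0,0,0,0,0,0],[0,0,0,0,0,0],[0,0,0,0,0,0],[0,0,0,0,0,0]], gripper=0.03)

```text
clock: 4.27
tool_pos: [0.5816, -0.1069, 0.1357]
orientation: [1.857, 1.569, 0.302]
wrist_force: [-1.9, 3.3, 6.6]
opening: 0.0423
```

Run:
```python
from h import *
cap('wrist','w3.png');c=cap('side');f=c['frame'][100:260,270:510];cv2.imwrite('pics/s3.png',cv2.resize(f,None,fx=3.2,fy=3.2,interpolation=cv2.INTER_CUBIC))
go([.579,-.1075,.130],want(.9,-1))
```

```text
t 4.37 p [ 0.5815 -0.1069  0.1357] F [-1.   3.5  6.3] op 0.0424
tool shift mm [ 5.7 -2.6  0.6] rot deg [ 0.01 -0.03 -0.1 ]
```

View pics/w3.png

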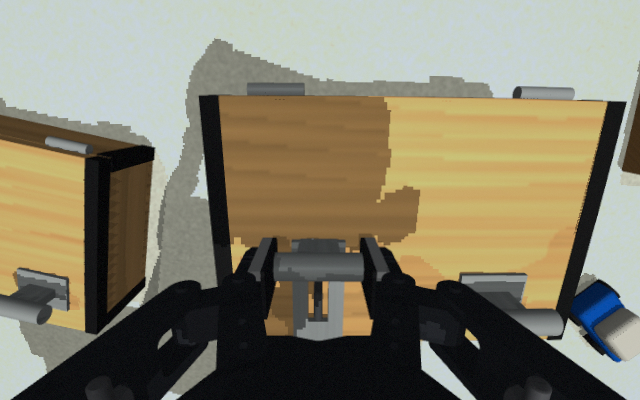

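View pics/s3.png

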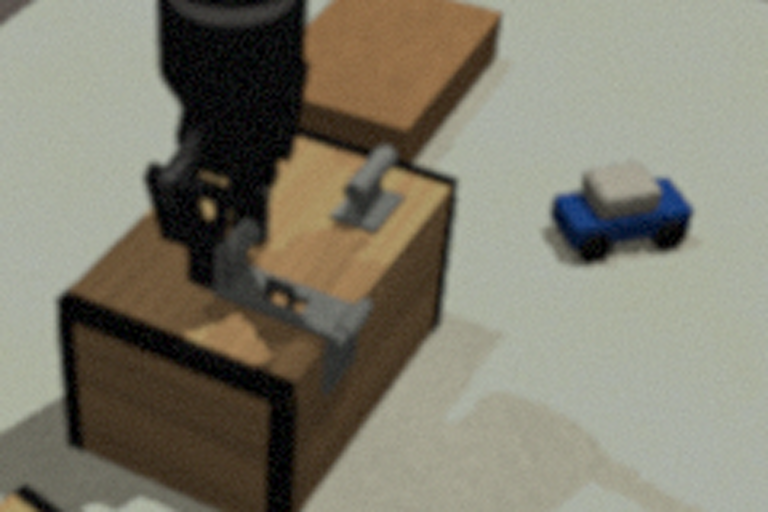

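The bar is held between the pads, with the opening at 42 mm. Next I'll work out the arc for the hasp.

Run:
```python
import numpy as np
ph=16.3+np.r_[0,4,np.arange(12,125,8)]
p=78.2*np.c_[np.cos(np.radians(ph)),np.sin(np.radians(ph))]
for a,d in zip(ph[1:],np.diff(p,axis=0)): print(round(a-16.3),'tx %.1f ty %.1f'%(-d[1],d[0]))
```

```text
4 tx -5.2 ty -1.7
12 tx -9.9 ty -4.5
20 tx -9.2 ty -5.8
28 tx -8.3 ty -7.1
36 tx -7.3 ty -8.1
44 tx -6.1 ty -9.1
52 tx -4.7 ty -9.8
60 tx -3.3 ty -10.4
68 tx -1.8 ty -10.8
76 tx -0.3 ty -10.9
84 tx 1.2 ty -10.8
92 tx 2.7 ty -10.6
100 tx 4.1 ty -10.1
108 tx 5.5 ty -9.4
116 tx 6.8 ty -8.6
124 tx 7.9 ty -7.5
```

Call:
move_arm(plan=[[-0.0052,-0.0017,0,0,0,0],[-0.0099,-0.0045,0,0,0,0],[-0.0092,-0.0058,0,0,0,0],[-0.0083,-0.0071,0,0,0,0]])

```text
clock: 4.7
tool_pos: [0.5607, -0.1071, 0.1668]
orientation: [-2.102, 1.568, 2.626]
wrist_force: [-1.6, 3.8, -9.7]
opening: 0.0421
```

Run:
```python
from h import *
cap('wrist','w4.png')
go([.579,-.1075,.130],want(.9,-1))
```

```text
t 4.75 p [ 0.5594 -0.1071  0.1681] F [-2.5  4.6 -9.3] op 0.0422
tool shift mm [38.1 19.7  0.7] rot deg [-0.01 -0.07  0.17]
```

View pics/w4.png

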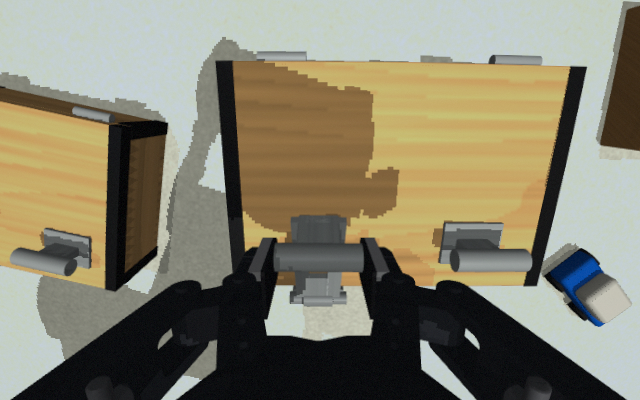

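The hasp is turning up with the bar. Continuing along the arc.

Call:
move_arm(plan=[[-0.0073,-0.0081,0,0,0,0],[-0.0061,-0.0091,0,0,0,0],[-0.0047,-0.0098,0,0,0,0],[-0.0033,-0.0104,0,0,0,0],[-0.0018,-0.0108,0,0,0,0]])

```text
clock: 5.17
tool_pos: [0.5133, -0.1078, 0.191]
orientation: [2.102, 1.569, 0.547]
wrist_force: [4.2, 7.2, -7.1]
opening: 0.0419
```

Run:
```python
from h import *
cap('wrist','w5.png')
# expected TCP at theta=68
ph=np.radians(84.3);B=np.array([.5045+.0782*np.cos(ph),-.107,.125+.0782*np.sin(ph)]);print('bar exp',B)
go(B-[0,0,.0187],want(.9,-1))
```

```text
bar exp [ 0.5122668  -0.107       0.20281335]
t 5.22 p [ 0.5116 -0.1077  0.1912] F [ 0.7  6.3 -8.5] op 0.0417
tool shift mm [ 7.1  0.7 -0.7] rot deg [-0.02 -0.06 -0.02]
```

View pics/w5.png

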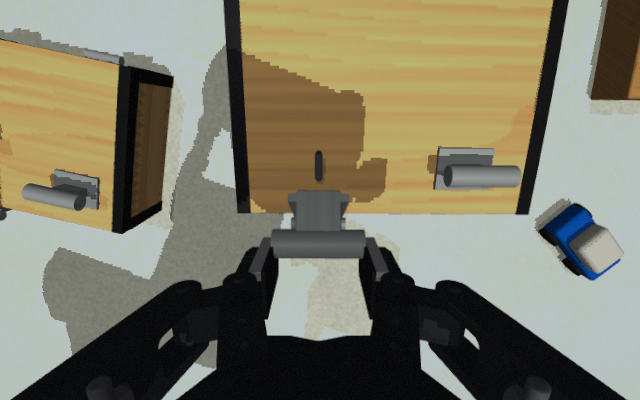

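Call:
move_arm(plan=[[0,-0.0109,0,0,0,0],[0.002,-0.0108,0,0,0,0],[0.0035,-0.0106,0,0,0,0],[0.005,-0.0101,0,0,0,0],[0.0065,-0.0094,0,0,0,0]])

```text
clock: 5.63
tool_pos: [0.463, -0.1086, 0.1792]
orientation: [1.433, 1.562, -0.122]
wrist_force: [-5.2, 16.6, 21.6]
opening: 0.0411
```

Call:
move_arm(plan=[[0.0075,-0.0086,0,0,0,0],[0.008,-0.0075,0,0,0,0],[0,0,0,0,0,0]])

```text
clock: 5.88
tool_pos: [0.4436, -0.1087, 0.1599]
orientation: [1.48, 1.57, -0.076]
wrist_force: [-7.6, 11.5, 17.0]
opening: 0.041
```

Run:
```python
from h import *
cap('wrist','w6.png');cap('side','s6.png')
ph=np.radians(140.3);B=np.array([.5045+.0782*np.cos(ph),-.107,.125+.0782*np.sin(ph)]);print('bar exp',B)
go(B-[0,0,.0187],want(.9,-1))
```

```text
bar exp [ 0.44433295 -0.107       0.17495164]
t 5.98 p [ 0.4446 -0.1087  0.1606] F [-9.8 13.7 17.4] op 0.041
tool shift mm [ 4.3 -0.2 -1.7] rot deg [-0.06 -0.01 -0.08]
```

View pics/w6.png

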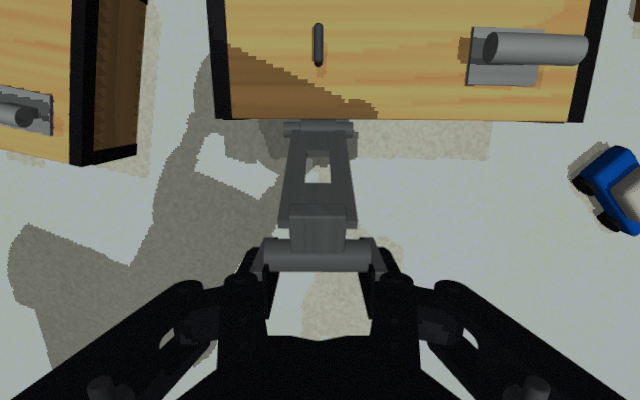

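View pics/s6.png

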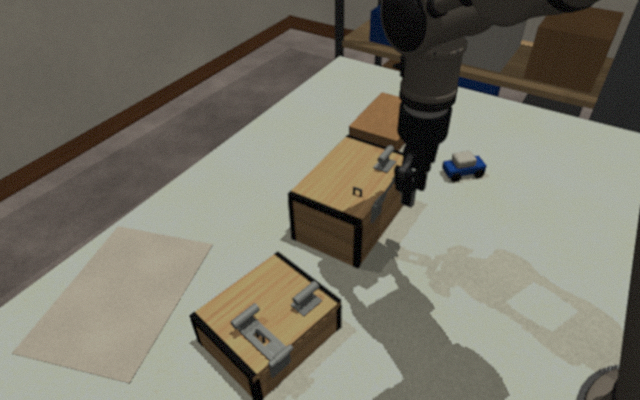

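The hasp is well over towards the robot, about 124° or more. Releasing it now.

Call:
move_arm(plan=[[0,0,0,0,0,0],[0,0,0,0,0,0],[0,0,0,0,0,0],[0,0,0,0,0,0],[-0.005,0,0,0,0,0]], gripper=0.0854)

```text
clock: 6.4
tool_pos: [0.4454, -0.1099, 0.1623]
orientation: [-1.541, 1.57, -3.096]
wrist_force: [-0.4, 0.7, -0.6]
opening: 0.0853
```

Call:
move_arm(plan=[[-0.012,0,0,0,0,0],[-0.02,0,0,0,0,0],[-0.025,0,0,0,0,0],[-0.02,0,0,0,0,0],[-0.01,0,0,0,0,0]])

```text
clock: 6.82
tool_pos: [0.4468, -0.1102, 0.2525]
orientation: [1.051, 1.567, -0.504]
wrist_force: [0.0, -0.2, 0.0]
opening: 0.0852
```

Run:
```python
from h import *
c=cap('wrist','w7.png');print(env.pinpoint('tall_bar','wrist'))
r=env.pinpoint('tall_pull','wrist');print(r)
for q in r: print(atz(ray(c,q['location']),.146))
c=cap('side','s7.png');print(env.pinpoint('tall_bar','side'))
f=c['frame'][120:270,270:430];cv2.imwrite('pics/s7z.png',cv2.resize(f,None,fx=3.8,fy=3.8,interpolation=cv2.INTER_CUBIC))
go([.545,-.212,.2],want(.9,-1))
```

```text
[]
[]
[{'location': [373.2, 228.9], 'confidence': 0.76}]
t 7.07 p [ 0.4454 -0.1095  0.2488] F [ 0.2 -0.  -0.3] op 0.0854
tool shift mm [ 48.6  98.1 104. ] rot deg [-0.01 -0.02  0.09]
```

View pics/w7.png

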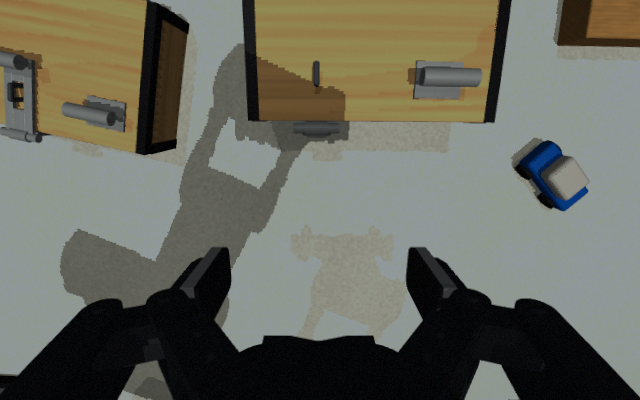

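View pics/s7z.png

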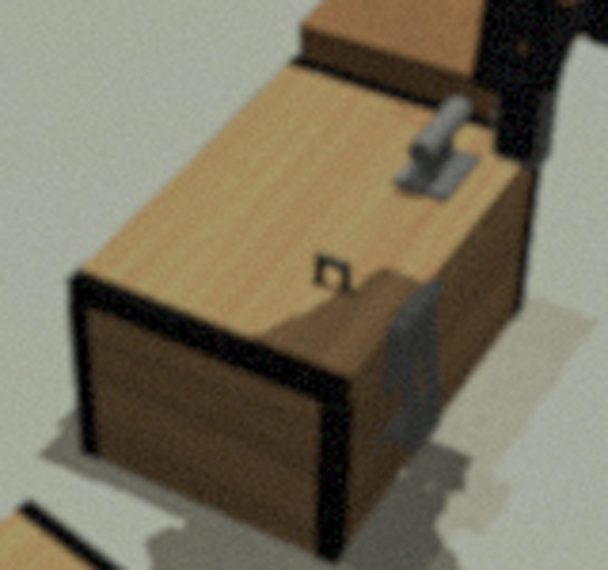

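The hasp hangs down the front (s7z around (415,365)) and the staple on the lid is bare. In the wrist view the pull bar is at (450,77).

Run:
```python
from h import *
c=cap('wrist');print(atz(ray(c,[450.5,77]),.147))
```

```text
[ 0.54336441 -0.21109982  0.147     ]
```

Call:
move_arm(plan=[[0,0.01,0.01,0,0,0],[0,0.023,0.025,0,0,0],[0,0.03,0.032,0,0,0],[0.01,0.023,0.025,0,0,0],[0.02,0.012,0.012,0,0,0]])

```text
clock: 7.53
tool_pos: [0.5467, -0.2138, 0.2198]
orientation: [0.914, 1.566, -0.643]
wrist_force: [-0.3, 0.8, -0.2]
opening: 0.0852
```

Call:
move_arm(plan=[[0.015,0,0,0,0,0],[0,0,0,0,0,0]])

```text
clock: 7.7
tool_pos: [0.5423, -0.2103, 0.1993]
orientation: [-2.075, 1.562, 2.652]
wrist_force: [-0.8, 0.5, -0.7]
opening: 0.0856
```

Run:
```python
from h import *
c=cap('wrist','w8.png')
r=env.pinpoint('tall_pull','wrist');print(r)
for q in r: print(atz(ray(c,q['location']),.146))
go([.5455,-.212,.133],want(.9,-1))
```

```text
[{'location': [320.9, 210.9], 'confidence': 0.92}]
[ 0.54637745 -0.21321162  0.146     ]
t 7.8 p [ 0.5433 -0.2101  0.2035] F [ 0.8 -0.7  1. ] op 0.0853
tool shift mm [70.5  2.3  2. ] rot deg [-0.01 -0.09  0.15]
```

View pics/w8.png

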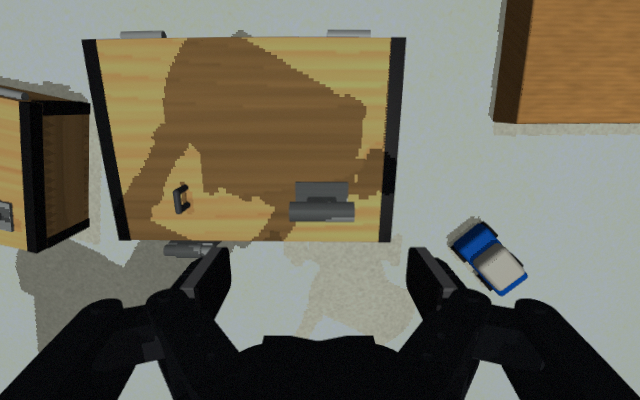

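The pull bar shows at (321,211), on the gripper's line to within about 3 mm. Descending and gripping it.

Call:
move_arm(plan=[[0.012,0.0025,0.0024,0,0,0],[0.02,0,0,0,0,0],[0.018,0,0,0,0,0],[0.013,0,0,0,0,0],[0.008,0,0,0,0,0]])

```text
clock: 8.22
tool_pos: [0.5461, -0.2123, 0.1326]
orientation: [-1.974, 1.57, 2.755]
wrist_force: [-0.1, 0.6, 0.5]
opening: 0.0855
```

Call:
move_arm(plan=[[0,0,0,0,0,0],[0,0,0,0,0,0],[0,0,0,0,0,0],[0,0,0,0,0,0],[0,0,0,0,0,0]], gripper=0.03)

```text
clock: 8.63
tool_pos: [0.5472, -0.2122, 0.1355]
orientation: [1.708, 1.568, 0.152]
wrist_force: [-1.3, 3.1, 4.6]
opening: 0.0426
```

Run:
```python
from h import *
cap('wrist','w9.png')
go([.5455,-.212,.133],want(.9,-1))
a0=161.7
th=np.r_[0,3,np.arange(8,86,5),86.5]
p=121.1*np.c_[np.cos(np.radians(a0-th)),np.sin(np.radians(a0-th))]
for a,d in zip(th[1:],np.diff(p,axis=0)): print(a,'tx %.1f ty %.1f'%(-d[1],d[0]))
```

```text
t 8.68 p [ 0.5472 -0.2122  0.1355] F [-0.4  4.2  5.9] op 0.0419
tool shift mm [ 2.5 -1.7 -0.3] rot deg [-0.02 -0.02 -0.14]
3.0 tx -6.0 ty 2.1
8.0 tx -9.7 ty 4.3
13.0 tx -9.3 ty 5.1
18.0 tx -8.8 ty 5.9
23.0 tx -8.2 ty 6.6
28.0 tx -7.6 ty 7.3
33.0 tx -7.0 ty 7.9
38.0 tx -6.2 ty 8.5
43.0 tx -5.5 ty 9.0
48.0 tx -4.7 ty 9.5
53.0 tx -3.8 ty 9.8
58.0 tx -2.9 ty 10.1
63.0 tx -2.1 ty 10.4
68.0 tx -1.1 ty 10.5
73.0 tx -0.2 ty 10.6
78.0 tx 0.7 ty 10.5
83.0 tx 1.6 ty 10.4
86.5 tx 1.7 ty 7.2
```

View pics/w9.png

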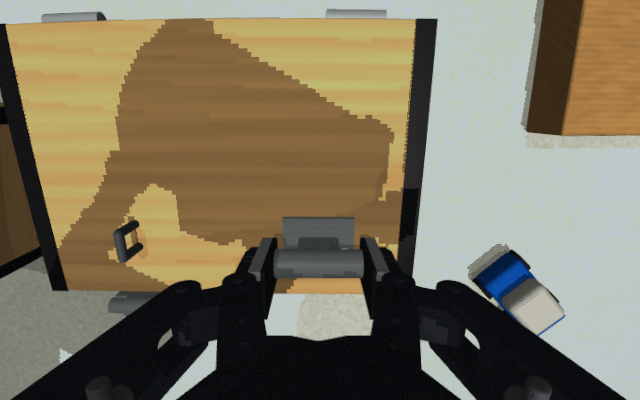

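The pull is gripped at 42 mm opening. Raising the lid along its arc.

Call:
move_arm(plan=[[-0.006,0.002,0,0,0,0],[-0.0097,0.0043,0,0,0,0],[-0.0093,0.0051,0,0,0,0],[-0.0088,0.0059,0,0,0,0],[-0.0082,0.0066,0,0,0,0]])

```text
clock: 9.1
tool_pos: [0.5694, -0.2119, 0.1745]
orientation: [-1.959, 1.566, 2.769]
wrist_force: [0.4, -0.3, -13.1]
opening: 0.042
```

Run:
```python
from h import *
cap('wrist','w10.png')
B=np.array([.661+.1211*np.cos(np.radians(161.7-23)),-.212,.108+.1211*np.sin(np.radians(161.7-23))])
go(B-[0,0,.013],want(.9,-1))
```

```text
t 9.15 p [ 0.571  -0.2119  0.1762] F [-0.4  2.8 -4.8] op 0.0423
tool shift mm [ 1.2 -1.   0. ] rot deg [ 0.02 -0.06  0.07]
```

View pics/w10.png

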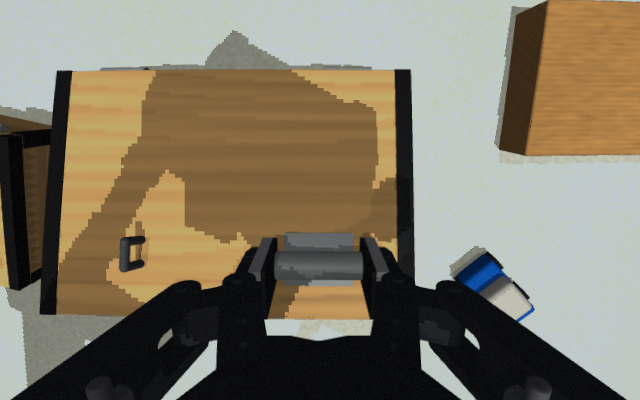

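Call:
move_arm(plan=[[-0.0076,0.0073,0,0,0,0],[-0.007,0.0079,0,0,0,0],[-0.0062,0.0085,0,0,0,0],[-0.0055,0.009,0,0,0,0],[-0.0047,0.0095,0,0,0,0]])

```text
clock: 9.57
tool_pos: [0.611, -0.2115, 0.2045]
orientation: [-1.868, 1.564, 2.86]
wrist_force: [-4.9, -0.8, -10.7]
opening: 0.0421
```

Run:
```python
from h import *
cap('wrist','w11.png');cap('side','s11.png')
B=np.array([.661+.1211*np.cos(np.radians(161.7-48)),-.212,.108+.1211*np.sin(np.radians(161.7-48))])
go(B-[0,0,.013],want(.9,-1))
```

```text
t 9.67 p [ 0.613  -0.2115  0.2053] F [  3.9   0.8 -10.1] op 0.0418
tool shift mm [-0.6 -0.7  0.5] rot deg [ 0.06 -0.05  0.08]
```

View pics/w11.png

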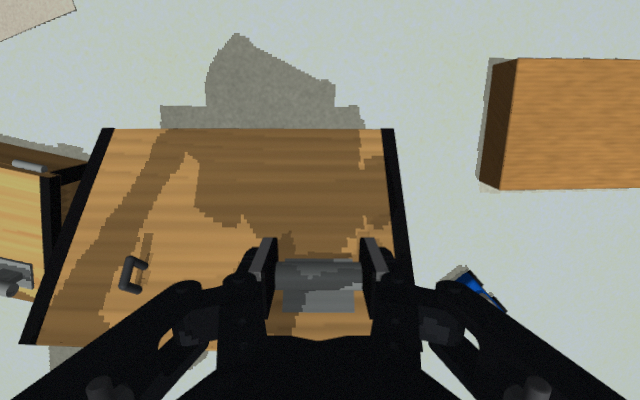

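View pics/s11.png

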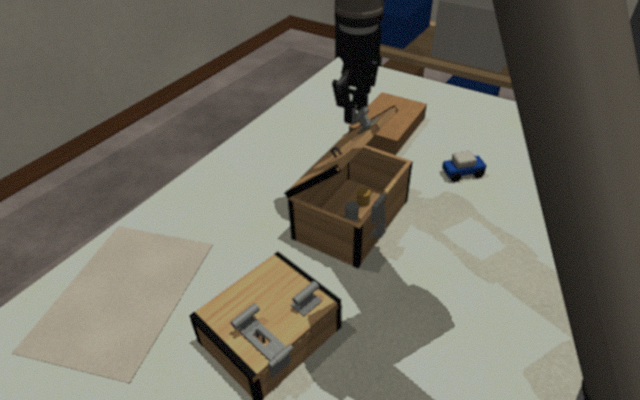

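The lid is at about 45° and the track is within 1 mm of the model. Continuing.

Call:
move_arm(plan=[[-0.0038,0.0098,0,0,0,0],[-0.0029,0.0101,0,0,0,0],[-0.0021,0.0104,0,0,0,0],[-0.0011,0.0105,0,0,0,0],[-0.0002,0.0106,0,0,0,0]])

```text
clock: 10.08
tool_pos: [0.6623, -0.2109, 0.2165]
orientation: [-1.766, 1.566, 2.962]
wrist_force: [-6.4, 0.8, -2.3]
opening: 0.0409
```

Run:
```python
from h import *
cap('wrist','w12.png');c=cap('side');f=c['frame'][50:250,260:460];cv2.imwrite('pics/s12.png',cv2.resize(f,None,fx=3,fy=3,interpolation=cv2.INTER_CUBIC))
for th in(73,88):
  B=np.array([.661+.1211*np.cos(np.radians(161.7-th)),-.212,.108+.1211*np.sin(np.radians(161.7-th))])
  go(B-[0,0,.013],want(.9,-1))
```

```text
t 10.18 p [ 0.6641 -0.2109  0.2166] F [-0.3 -0.3 -4.7] op 0.041
tool shift mm [ 0.6 -0.4  1.1] rot deg [0.05 0.   0.02]
t 10.18 p [ 0.6641 -0.2109  0.2166] F [-0.3 -0.3 -4.7] op 0.041
tool shift mm [ 5.4 30.9  1.6] rot deg [0.05 0.   0.02]
```

View pics/w12.png

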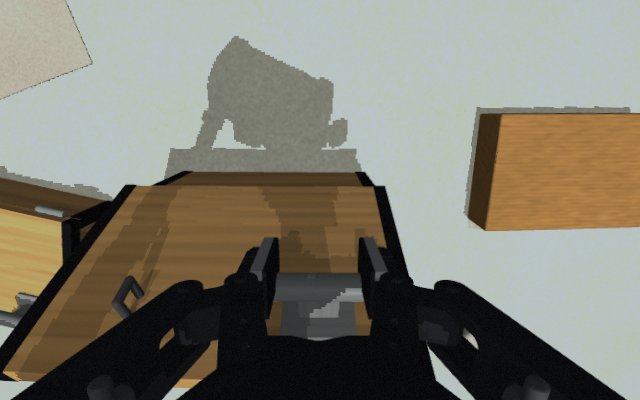

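View pics/s12.png

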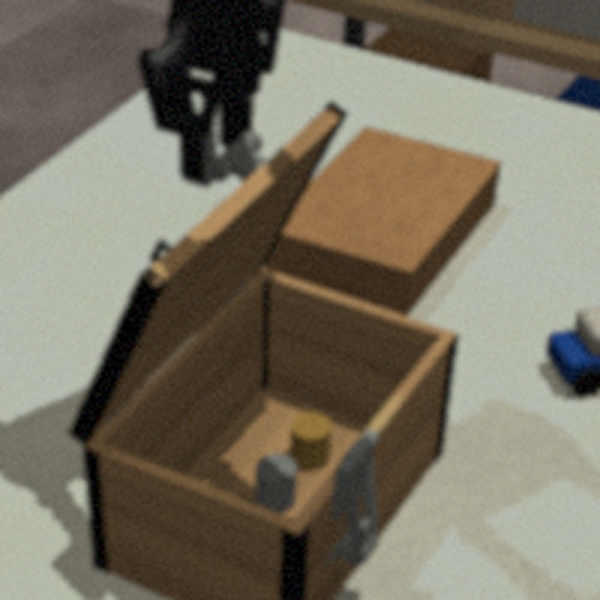

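The lid is at about 70° with the gripper clear of its edge. Going on to about 87°.

Call:
move_arm(plan=[[0.0007,0.0105,0,0,0,0],[0.0016,0.0104,0,0,0,0],[0.002,0.008,0,0,0,0],[0,0.001,0,0,0,0],[0,0,0,0,0,0]])

```text
clock: 10.6
tool_pos: [0.694, -0.2106, 0.2135]
orientation: [1.268, 1.569, -0.287]
wrist_force: [-1.4, 1.2, 0.9]
opening: 0.0392
```

Run:
```python
from h import *
cap('wrist','w13.png');c=cap('side');f=c['frame'][50:250,260:460];cv2.imwrite('pics/s13.png',cv2.resize(f,None,fx=3,fy=3,interpolation=cv2.INTER_CUBIC))
for th in(83,88):
  B=np.array([.661+.1211*np.cos(np.radians(161.7-th)),-.212,.108+.1211*np.sin(np.radians(161.7-th))])
  go(B-[0,0,.013],want(.9,-1))
```

```text
t 10.7 p [ 0.694  -0.2106  0.2135] F [-0.8  2.2  1. ] op 0.0396
tool shift mm [-0.3 -9.3  1.2] rot deg [ 0.01  0.04 -0.14]
t 10.7 p [ 0.694  -0.2106  0.2135] F [-0.8  2.2  1. ] op 0.0396
tool shift mm [2.3 1.  1.4] rot deg [ 0.01  0.04 -0.14]
```

View pics/s13.png

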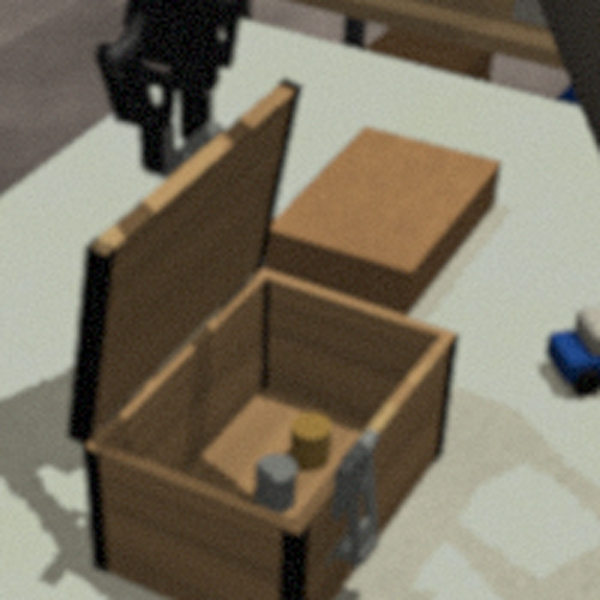

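View pics/w13.png

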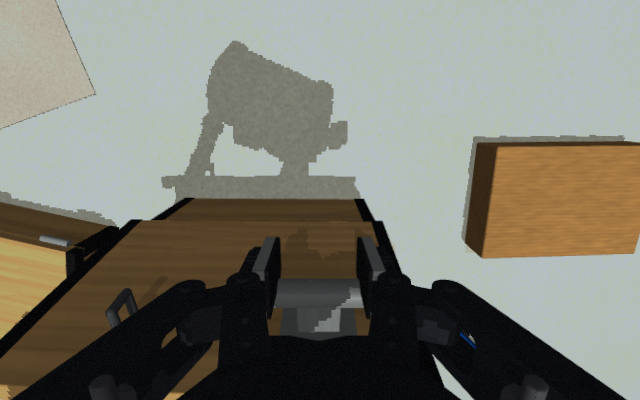

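The lid looks near upright, but the bar has shifted in the fingers (it is now at (320,292) in the wrist view). I'll measure the lid angle from the side picture.

Run:
```python
from h import *
c=cap('side')
psi=np.radians(.9);ex=np.array([np.cos(psi),np.sin(psi),0]);ey=np.array([-np.sin(psi),np.cos(psi),0])
H=np.array([.659,-.157,.108])  # hinge centre
for th in (70,75,80,85,90):
    t=np.radians(th);u=-np.cos(t)*ex+np.array([0,0,np.sin(t)]);n=np.sin(t)*ex+np.array([0,0,np.cos(t)])
    o=[]
    for s in(1,-1):
        for k in (0,.012): o.append(((proj(c,H+s*.11*ey+.15*u+k*n)-[260,50])*3).round(0).tolist())
    print(th,o)
print([((proj(c,H+s*.11*ey)-[260,50])*3).round(0).tolist() for s in (1,-1)])
print([((proj(c,H+s*.11*ey-.15*ex)-[260,50])*3).round(0).tolist() for s in (1,-1)])
```

```text
70 [[147.0, 280.0], [129.0, 268.0], [335.0, 105.0], [319.0, 95.0]]
75 [[127.0, 268.0], [109.0, 257.0], [318.0, 95.0], [302.0, 86.0]]
80 [[107.0, 256.0], [88.0, 247.0], [300.0, 86.0], [284.0, 79.0]]
85 [[87.0, 247.0], [68.0, 239.0], [282.0, 79.0], [266.0, 73.0]]
90 [[67.0, 239.0], [49.0, 233.0], [264.0, 73.0], [248.0, 69.0]]
[[85.0, 446.0], [260.0, 268.0]]
[[301.0, 533.0], [456.0, 332.0]]
```

Run:
```python
from h import *
c=cap('wrist')
for z in(.222,.226,.23): print(atz(ray(c,[318,292]),z))
for n in('wrist','side'): print(env.pinpoint('tall_pull',n)[:1])
```

```text
[ 0.67530874 -0.21211019  0.222     ]
[ 0.67796069 -0.21206971  0.226     ]
[ 0.68061263 -0.21202924  0.23      ]
[{'location': [316.6, 295.2], 'confidence': 0.65}]
[{'location': [323.1, 100.6], 'confidence': 0.65}]
```

Run:
```python
import cv2
f=cv2.imread('pics/w13.png')[220:345,220:420];cv2.imwrite('pics/w13z.png',cv2.resize(f,None,fx=4,fy=4,interpolation=cv2.INTER_CUBIC))
```

```text
(no output)
```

View pics/w13z.png

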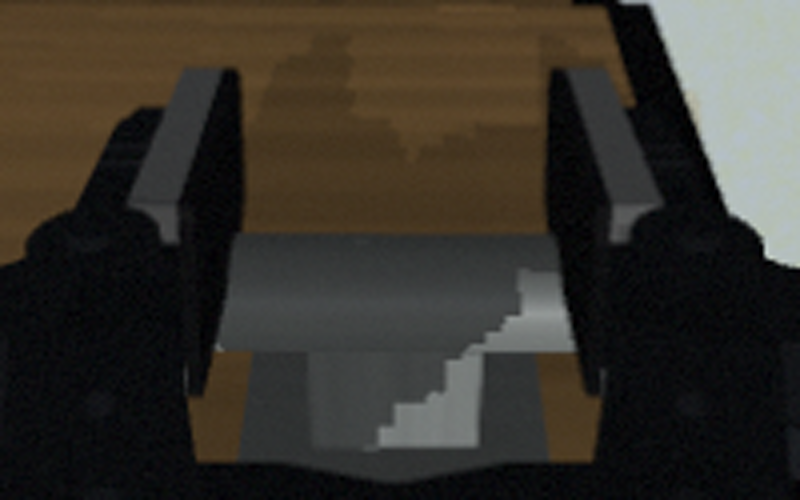

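The lid is at about 80°, and the bar (x≈0.678) has slid about 16 mm towards the robot within the pads. I'll let go, re-centre on it and regrip.

Call:
move_arm(plan=[[0,0,0,0,0,0],[0,0,0,0,0,0],[0,0,0,0,0,0],[0,0,0,0,0,0]], gripper=0.0854)

```text
clock: 11.23
tool_pos: [0.6939, -0.2109, 0.2121]
orientation: [-0.612, 1.57, -2.168]
wrist_force: [0.1, 0.2, 0.4]
opening: 0.0842
```

Call:
move_arm(plan=[[0,-0.005,0.001,0,0,0],[0,-0.006,0,0,0,0],[0,-0.004,0,0,0,0],[0,0,0,0,0,0]])

```text
clock: 11.57
tool_pos: [0.678, -0.212, 0.2127]
orientation: [-1.002, 1.571, -2.558]
wrist_force: [0.6, -0.0, 0.3]
opening: 0.0856
```

Run:
```python
from h import *
c=cap('wrist','w14.png');r=env.pinpoint('tall_pull','wrist');print(r[:1])
if r: print(atz(ray(c,r[0]['location']),.228))
c=cap('side');f=c['frame'][50:250,260:460];cv2.imwrite('pics/s14.png',cv2.resize(f,None,fx=3,fy=3,interpolation=cv2.INTER_CUBIC))
go([.678,-.2115,.214],want(.9,-1))
```

```text
[{'location': [316.1, 263.8], 'confidence': 0.84}]
[ 0.67919087 -0.2123286   0.228     ]
t 11.72 p [ 0.6789 -0.2119  0.2127] F [0.1 0.6 0.5] op 0.0853
tool shift mm [-1.3 -0.9 -0.4] rot deg [-0.02  0.01 -0.03]
```

View pics/w14.png

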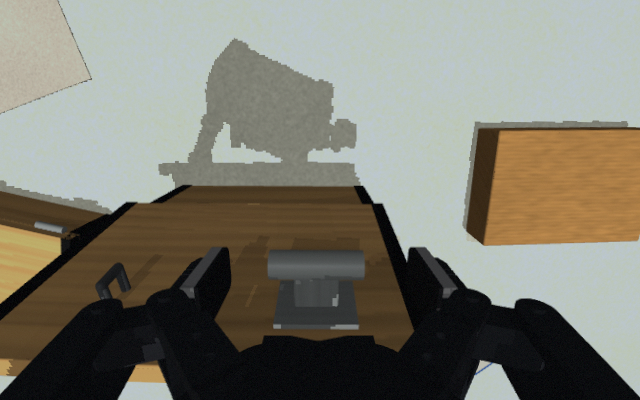

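View pics/s14.png

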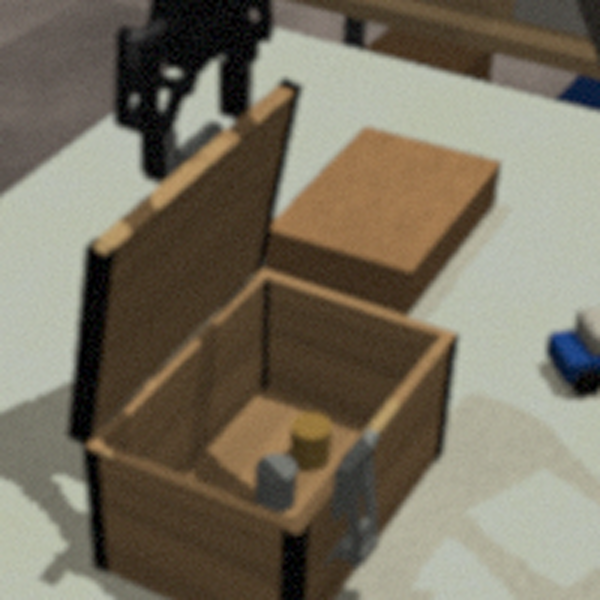

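The lid stays put, and the bar is now centred between the open pads at (316,264). Closing and taking it about 9° further.

Call:
move_arm(plan=[[0,0,0,0,0,0],[0,0,0,0,0,0],[0,0,0,0,0,0],[0,0,0,0,0,0],[0,0,0,0,0,0]], gripper=0.03)

```text
clock: 12.13
tool_pos: [0.6792, -0.2109, 0.2128]
orientation: [2.597, 1.569, 1.042]
wrist_force: [0.4, 3.8, 2.3]
opening: 0.0424
```

Call:
move_arm(plan=[[0.0004,0.004,0,0,0,0],[0.0008,0.005,0,0,0,0],[0.001,0.005,0,0,0,0],[0.0012,0.005,0,0,0,0],[0,0,0,0,0,0]])

```text
clock: 12.55
tool_pos: [0.6976, -0.2107, 0.2088]
orientation: [-1.924, 1.568, 2.805]
wrist_force: [-2.9, 4.3, 3.0]
opening: 0.042
```

Run:
```python
from h import *
c=cap('wrist','w15.png');r=env.pinpoint('tall_pull','wrist');print(r[:1])
if r: print(atz(ray(c,r[0]['location']),.225))
c=cap('side');f=c['frame'][50:250,260:460];cv2.imwrite('pics/s15.png',cv2.resize(f,None,fx=3,fy=3,interpolation=cv2.INTER_CUBIC))
go([.696,-.2115,.211],want(.9,-1))
```

```text
[{'location': [319.3, 267.6], 'confidence': 0.83}]
[ 0.69732359 -0.21259766  0.225     ]
t 12.7 p [ 0.6976 -0.2108  0.2088] F [-2.6  4.9  3.2] op 0.0422
tool shift mm [-2.2 -1.6  0.7] rot deg [ 0.04 -0.06  0.09]
```

View pics/w15.png

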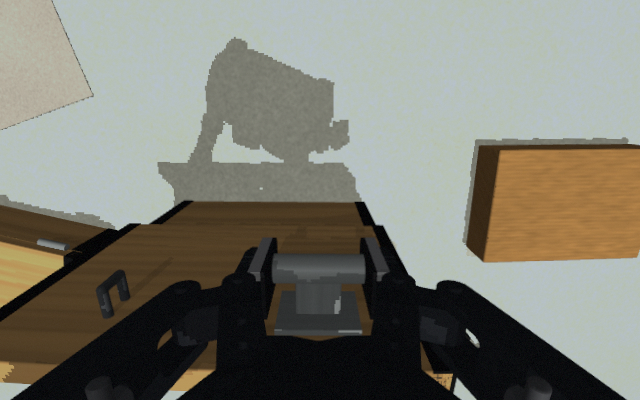

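View pics/s15.png

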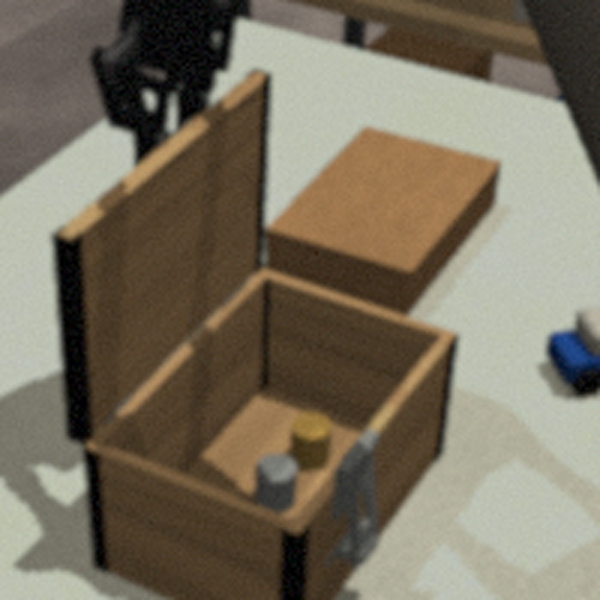

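The lid is at about 88°: corners at (75,237) and (265,75) against the 90° model's (67,239) and (264,73). Letting go and backing out straight up.

Call:
move_arm(plan=[[0,0,0,0,0,0],[0,0,0,0,0,0],[0,0,0,0,0,0],[0,0,0,0,0,0],[0,0,0,0,0,0]], gripper=0.0854)

```text
clock: 13.12
tool_pos: [0.698, -0.212, 0.209]
orientation: [0.693, 1.57, -0.863]
wrist_force: [0.2, 0.5, 0.3]
opening: 0.0852
```

Call:
move_arm(plan=[[-0.006,0,0,0,0,0],[-0.012,0,0,0,0,0],[-0.015,0,0,0,0,0],[-0.02,0,0,0,0,0],[-0.02,0,0,0,0,0]])

```text
clock: 13.53
tool_pos: [0.6977, -0.2116, 0.283]
orientation: [-1.415, 1.571, -2.971]
wrist_force: [-0.2, -0.5, 0.2]
opening: 0.0853
```

Call:
move_arm(plan=[[-0.02,0,0,0,0,0],[-0.02,0,0,0,0,0],[-0.015,0,0,0,0,0],[-0.005,0,0,0,0,0],[0,0,0,0,0,0]])

```text
clock: 13.95
tool_pos: [0.6983, -0.2117, 0.344]
orientation: [1.118, 1.567, -0.437]
wrist_force: [-0.1, 0.2, 0.9]
opening: 0.0853
```

Run:
```python
from h import *
cap('wrist','w16.png');cap('top','t16.png')
c=cap('side','s16f.png');f=c['frame'][50:250,260:460];cv2.imwrite('pics/s16.png',cv2.resize(f,None,fx=3,fy=3,interpolation=cv2.INTER_CUBIC))
go([.696,-.2115,.211],want(.9,-1))
```

```text
t 14.1 p [ 0.6977 -0.2115  0.3404] F [ 0.1 -0.3 -0.5] op 0.085
tool shift mm [ 1.294e+02 -1.400e+00  1.000e-01] rot deg [-0.01 -0.05  0.13]
```

View pics/w16.png

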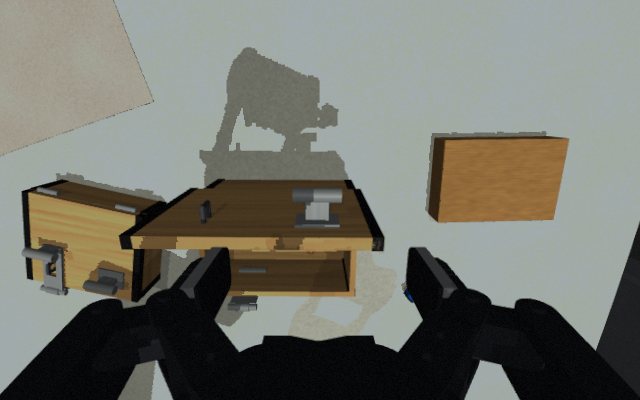

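View pics/s16.png

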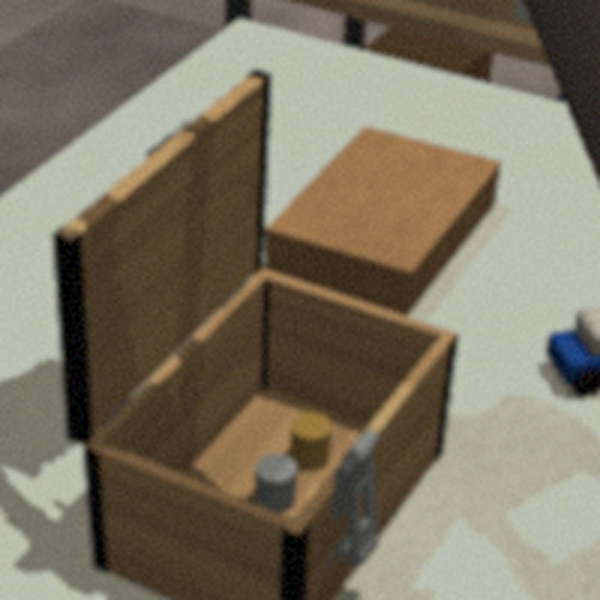

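View pics/t16.png

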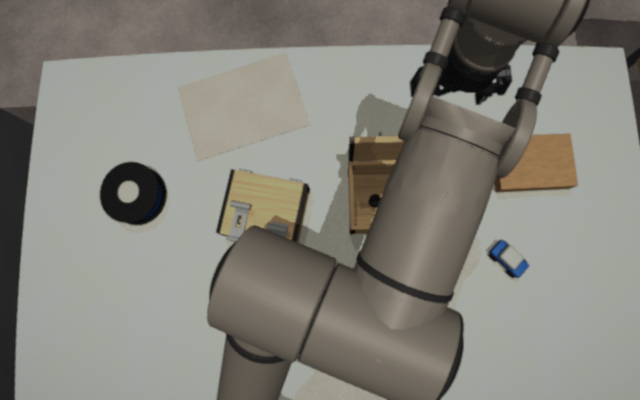

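The lid stands at about 88° by itself, the hasp hangs down the front (s16 around (355,500)), and the gripper is 80 mm above the lid's edge with wrist force near zero. Handing in.

Run:
```python
from h import *
print(env.hand_in())
```

```text
the job is handed in; nothing more can be done
None
```

The tall case is open: its hasp hangs down the front, and its lid stands near upright with nothing touching it. I handed the job in at about 14 s on the robot's clock, out of the 51 s allowed.

- **Hasp:** I gripped the hasp's crossbar, lifted it off the staple and swung it over to about 125°. When I let go it fell and hung down the front of the case, and the side view confirmed this before I touched the lid.
- **Lid:** I raised the lid by its T-pull. At about 80° the bar had slid roughly 16 mm between the pads, so I let go, re-centred, regripped and carried on.
- **Last checks:** After release, the side view put the lid at about 88° (estimated by eye against a projected model), standing by itself. The gripper was 80 mm above the lid's edge and the wrist force was within 1 N of zero. The highest wrist-force component I read during the job was about 22 N.
- **Not fully checked:** In the last top view the arm hid part of the case, and the networks sometimes missed the bar or pull in the wrist view. For those I relied on the side and wrist pictures.

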